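# Unhook the faceplates and rack them for transport

## Robot

A 6-joint arm with a two-finger parallel gripper is mounted at the origin on the work surface. World frame = base frame: x ahead of the robot, y to its left, z up, the work surface at z = 0. Lengths are in mm, angles in rad, forces in N, time in s.
With the tool pointing down it reaches from about 375 to 925 mm from the base axis. Payload 5.7 kg.
Tool frame: the origin (TCP) lies at the very end of the fingers, on their centre line; the grasp point (between the pads) lies 19 mm behind it; z points along the fingers, y is the direction in which the jaws open and shut (so a half turn about z gives the same grasp; the last joint's range is limited). The gripper opens to 88 mm and grips with 3 to 60 N. Pads are 20 mm wide; open, the fingers measure 115 mm over their backs; the gripper's body (75 mm by 178 mm) begins 61 mm behind the grasp point.
Start: joints at [-1.253, 0.359, 1.51, -0, 1.272, -0.115], TCP at [251.63, -544.651, 222.623] pointing down, gripper open.
Joint ranges: [-2.97, 2.97], [-1.01, 2.36], [0.21, 2.38], [-0.96, 4.11], [0.2, 2.71], [-2.98, 2.98]. Speed limits (rad/s): [2.39, 2.39, 3.14, 3.14, 3.14, 3.14].

## Interface

Orientations are given as [roll, pitch, yaw] about the fixed x, y, z axes, in that order (R = Rz(yaw) Ry(pitch) Rx(roll)).
In Python, from cell import telemetry, viewer, manip gives the robot as it stands.
- The arm moves only by the shell command python3 -m handwheel 'ROWS' [FORCE]. ROWS is JSON, a list of rows, each a list of 7 numbers: the shift along the tool's x, y, z in m, then the turn, a rotation vector about the tool's x, y, z in degrees, then the opening, from 0 (shut) to 1 (fully open). A call has 1 to 20 rows; each row shifts and turns the commanded pose from where the row before left it, along the tool's axes as they then stand; what a row does not reach is not made up. A row lasts 1/10 s, in which the tool goes at most 50 mm and 8.59 degrees, less where a joint would pass 70% of its speed; a pose out of reach is approached as far as the arm can. A call is refused whole if a number of a shift passes 0.05 or a number of a turn 8.59, either way. A call with a gripper value outside its range is refused whole. The fingers move at their own pace and stop on an object; FORCE is the grip in N (left out, the last holds). Time passes only in rows, so rows that do not move let the fingers close. It gives the time, the measured TCP pose, the force and the opening at its end, in the units of the state.
- telemetry.get_obs(): the state, without advancing time (a new reading comes with each control period).
- viewer.read_camera(name): name is "scene" or "side" or "wrist"; returns a dict with "frame" (400x640x3 uint8, red, green, blue), "fx", "fy", "cx", "cy" (pixels), "k1" (the pictures are not rectified: a ray, as slopes to the right and down, at radius r is drawn at 1 + k1 r^2 times it, then the intrinsics apply), "R" (3x3) and "t" (3): a world point X has camera coordinates R X + t; the wrist camera has in their place "hand_eye" (4x4, takes a point from camera to tool coordinates, whose origin is the TCP and whose axes are the flange's). Camera axes: x right, y down, z forward; pixel columns grow to the right and rows downward; lengths in mm; the calibration is good to about 2 mm. A picture is of the moment at which its call begins: read the wrist's pose just before it. There is no depth.
- manip.close_job(): hands the job in, once; it reports no verdict.
The state is a dict: "time": time; "q": joint angles; "qvel": joint speeds; "tau": joint torques, N m; "tool_pos": TCP position; "ee_rot": TCP orientation; "wrist_force": force on the tool from outside, world axes, zero at the start; "wrist_torque": the same for the moment, N m; "width": opening from 0.0 (shut) to 1.0 (fully open).
Only numpy, scipy, OpenCV 4.12 (cv2) and the standard library are available. Lean on these libraries where they do the work, as an engineer would, in place of code of your own. Each camera call takes 0.05 s, during which the arm holds its last target. There are 200 camera calls.

## Task

Take every faceplate hanging on the grey board off its studs (slide it up to the wide end of its keyholes, then off) and push it upright into the transport rack slot of its own colour, handle towards the clip side, all the way down until the spring clip snaps in. When all of them are home, swing the rack's ready lever fully over to the other side, and leave the other things on the bench where they are.

Things in the scene. Friction and masses are not known exactly. Their poses are not given: they have to be found in the camera images.
- board: Fixed grey upright board 320 wide (y) x 180 tall x 16 mm. Origin: bottom centre of its front, which faces its own -x; z up; struts behind. Front has 4 hanging places at y = -108, -36, 36, 108 mm, one may be empty: each two headed steel studs 36 mm apart along y, 140 mm up: shaft 6 mm thick, 6.5 mm long, then head 13 mm across, 4 mm thick. Plates hang facing as the board does.
- plate_blue: Loose faceplate, blue marks and blue handle rib, 64 wide (y) x 120 tall (z) x 5 mm (x), 0.14 kg; may be absent. Origin: middle of lower edge; front to its -x. Two keyholes at y = -18, +18 mm: 20 mm square opening 46 to 66 mm above lower edge, going on upwards as an 8 mm slot to 76 mm. It hangs by the slot tops, lower edge 67 mm up; a 2.5 mm deep groove crosses the front at 10 to 24 mm.
- plate_blue_handle (a point): Pinch point on the blue handle rib: 21 mm in front of the plate's mid-plane, mid-width, 104 mm above its lower edge; axes as the plate. The rib is 10 mm thick (y), reaches 34 mm in front of the mid-plane and spans 86 to 120 mm above the lower edge.
- plate_red: As the blue plate, with red marks and handle rib; may be absent. For every plate: raise it 17 mm and the stud heads stand in the middle of its wide openings, then it comes off towards its own -x (12 mm clears the heads).
- plate_red_handle (a point): Pinch point on the red handle rib: 21 mm in front of the plate's mid-plane, mid-width, 104 mm above its lower edge; axes as the plate. The rib is 10 mm thick (y), reaches 34 mm in front of the mid-plane and spans 86 to 120 mm above the lower edge.
- plate_yellow: As the blue plate, with yellow marks and handle rib; may be absent.
- plate_yellow_handle (a point): Pinch point on the yellow handle rib: 21 mm in front of the plate's mid-plane, mid-width, 104 mm above its lower edge; axes as the plate. The rib is 10 mm thick (y), reaches 34 mm in front of the mid-plane and spans 86 to 120 mm above the lower edge.
- plate_green: As the blue plate, with green marks and handle rib; may be absent.
- plate_green_handle (a point): Pinch point on the green handle rib: 21 mm in front of the plate's mid-plane, mid-width, 104 mm above its lower edge; axes as the plate. The rib is 10 mm thick (y), reaches 34 mm in front of the mid-plane and spans 86 to 120 mm above the lower edge.
- rack: Loose black and yellow rack, 2.2 kg, may get bumped along the bench. Base 270 (x) x 165 (y from -118 to +46) x 12 mm. Origin: underside, mid-row of slots; z up. Four upright slots in file along x, 60 mm apart, walls to 46 mm and flared lips to 57 mm above the bench. Plates stand across it, handles (and clips) towards its -x. The lever is on its -y side.
- slot_blue (a point): Slot with blue lips: point on its floor (12 mm above the bench), mid-slot; axes as the rack. 8 mm wide (x), 71 long (y), 34 deep plus flared lips. A sprung steel clip on its -x side, 17 mm above the floor, gives way as the plate is pushed straight down (5 to 10 N), snaps into its groove when the lower edge is on the floor, and presses it to the +x wall, 1.5 mm past this point.
- slot_red (a point): Slot with red lips: point on its floor, mid-slot; otherwise as the blue slot.
- slot_yellow (a point): Slot with yellow lips: point on its floor, mid-slot; otherwise as the blue slot.
- slot_green (a point): Slot with green lips: point on its floor, mid-slot; otherwise as the blue slot.
- ready_lever (a joint): Lever with an orange ball on a grey block on the rack's -y side; angle in rad. 0 to 0.2 at the start, leaning to the rack's -x; swings about the rack's y axis to the rack's +x, up to 1.0; stays where it is left (about 1 N at the ball moves it).
- ready_lever_tip (a point): Centre of the orange ball (26 mm across), 80 mm from the lever's pivot, which is at x = 0, y = -88, z = 34 mm in the rack's frame. The ball travels from x = -38 to +38 mm in the rack's frame, 104 to 114 mm above the bench.
- tape: Bystander: roll of blue tape lying flat, 72 mm across, 19 mm tall; origin under its centre.
- screwdriver: Bystander: screwdriver lying on the bench, 170 mm long.
- bottle: Bystander: capped bottle, 48 mm across, 120 mm tall; origin under its centre.
- jar: Bystander: jar with a lid, 54 mm across, 55 mm tall; origin under its centre.
- multimeter: Bystander: yellow instrument 85 x 160 x 35 mm lying flat; origin under its centre.
- wrench: Bystander: wrench lying on the bench, 150 mm long.
Things that resemble listed ones, but are neither listed nor needed, are in the scene too. What is shaped like the plate_green but pink or turquoise is not meant.

How it is judged:
By the outcome, as a careful person would: the job done as asked, in the order asked, and still so for the second after the job is handed in, with the robot touching nothing.
Of plate_blue, plate_red, plate_yellow, plate_green only 3 to 4 are there at a start; the rules pass over those that are not, and their reading is None.
At some moment in a run one of rack may be knocked a few centimetres aside while the robot is not near it.
Once in a run the grip may slacken for a moment while it holds something.
It also fails if it takes over 210 s, if anything falls off the work surface, if the arm or the gripper's body presses on something with over 40 N, if the wrist force passes 120 N, or if a joint passes its speed limit or range.

## Working session

There is one attempt and no reset: what is moved stays moved. The work goes in short steps, Python scripts to look and compute and a shell command to move; the robot and the scene stay as the last step left them, time stands still between calls to the robot, and variables do not carry over. Pictures are saved under pics/ and viewed, about 12 in all and at most 16, crops included, and the job is handed in when it is done.

```bash
ls; mkdir -p pics
cat > h.py <<'E'
import numpy as np, cv2, json
from cell import telemetry, viewer, manip
from scipy.spatial.transform import Rotation as Ro
def cam(name, save=None):
    o=telemetry.get_obs(); c=viewer.read_camera(name)
    if name=="wrist":
        H=np.array(c["hand_eye"]); Rt=Ro.from_euler('xyz',o["ee_rot"]).as_matrix()
        Rcw=Rt@H[:3,:3]; p=Rt@H[:3,3]+np.array(o["tool_pos"])
        c["R"]=Rcw.T; c["t"]=-Rcw.T@p
    c["R"]=np.array(c["R"]);c["t"]=np.array(c["t"]).ravel()
    if save:
        cv2.imwrite(f"pics/{save}.png",cv2.cvtColor(c["frame"],cv2.COLOR_RGB2BGR)); np.save(f"pics/{save}.npy",{k:c[k] for k in("fx","fy","cx","cy","k1","R","t")},allow_pickle=True)
    return c
def load(n): return np.load(f"pics/{n}.npy",allow_pickle=True).item()
def ray(c,u,v):
    x=(u-c["cx"])/c["fx"];y=(v-c["cy"])/c["fy"];rd=np.hypot(x,y);r=rd
    for _ in range(30): r=rd/(1+c["k1"]*r*r)
    s=r/rd if rd>0 else 1
    d=c["R"].T@np.array([x*s,y*s,1.]); return -c["R"].T@c["t"], d
def onz(c,u,v,z):
    p,d=ray(c,u,v); return p+d*(z-p[2])/d[2]
def tri(*obs):
    A=np.zeros((3,3));b=np.zeros(3);L=[]
    for c,u,v in obs:
        p,d=ray(c,u,v);d/=np.linalg.norm(d);M=np.eye(3)-np.outer(d,d);A+=M;b+=M@p;L.append((p,d))
    X=np.linalg.solve(A,b); return X,[float(np.linalg.norm((np.eye(3)-np.outer(d,d))@(X-p))) for p,d in L]
def proj(c,X):
    q=c["R"]@np.asarray(X,float)+c["t"];x,y=q[0]/q[2],q[1]/q[2];f=1+c["k1"]*(x*x+y*y)
    return np.array([c["fx"]*x*f+c["cx"],c["fy"]*y*f+c["cy"]])
def crop(n,u0,v0,w,h,k,out):
    im=cv2.imread(f"pics/{n}.png")[v0:v0+h,u0:u0+w]; cv2.imwrite(f"pics/{out}.png",cv2.resize(im,None,fx=k,fy=k,interpolation=cv2.INTER_CUBIC))
E
python3 - <<'E'
from h import *
o=telemetry.get_obs();print(o)
ims=[]
for n in("scene","side","wrist"):
    c=cam(n,n+"0"); print(n,c["fx"],c["k1"],-c["R"].T@c["t"],c["R"][2])
E
```

```text
pics
{'time': 0.0, 'q': array([-1.25308499e+00,  3.59506895e-01,  1.51143549e+00,  6.04506916e-06,
        1.27251533e+00, -1.15096091e-01]), 'qvel': array([-0.00058249, -0.00070188, -0.00124294, -0.00101671,  0.00078149,
        0.0019008 ]), 'tau': array([-1.17207110e-03, -5.15385818e+01, -2.70730019e+01,  6.74051489e-02,
        3.52425571e-02, -1.39008052e-04]), 'tool_pos': array([ 251.42894378, -544.00484321,  221.8073243 ]), 'ee_rot': array([-3.13974059e+00, -2.19924158e-04,  4.32805437e-01]), 'wrist_force': array([0.27088079, 0.18062467, 0.61176856]), 'wrist_torque': array([ 0.02918403, -0.03048368,  0.0058572 ]), 'width': 0.998766956603349}
scene 394.6275554052899 -0.03399405760315274 [1137.61535339   -5.63026286  877.66798286] [-0.63377111 -0.05069628 -0.77185754]
side 476.56733696040203 0.013639798931262036 [-158.65641962  770.87785926  823.69931195] [ 0.53793865 -0.65131491 -0.53517371]
wrist 330.0683205766304 -0.04968241315232641 [ 322.8460479 -510.3676488  383.6198039] [-0.2622528  -0.11957396 -0.95756229]
```

View pics/scene0.png

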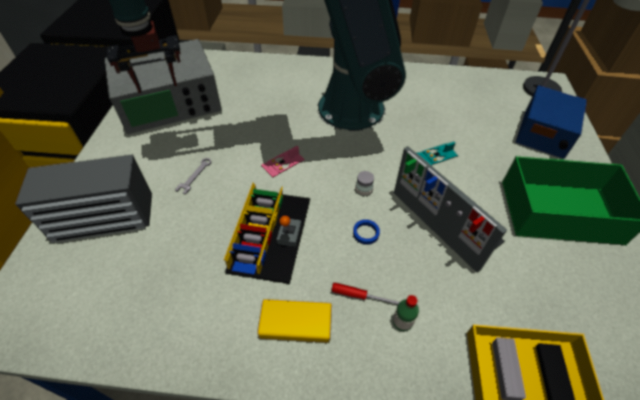

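View pics/side0.png

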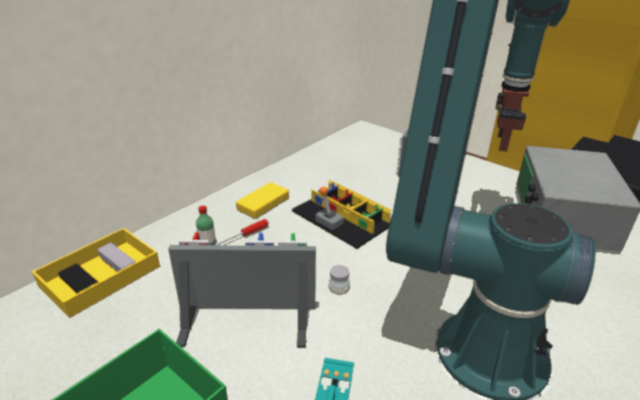

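Run:
```python
from h import *
crop("scene0",215,175,110,115,5,"c1")
crop("scene0",380,140,130,135,5,"c2")
a=cv2.imread("pics/c1.png");b=cv2.imread("pics/c2.png")
a=cv2.resize(a,None,fx=.8,fy=.8);b=cv2.resize(b,None,fx=.8,fy=.8) if 0 else b
cv2.imwrite("pics/c1.png",cv2.imread("pics/c1.png"))
```

```text
(no output)
```

View pics/c1.png

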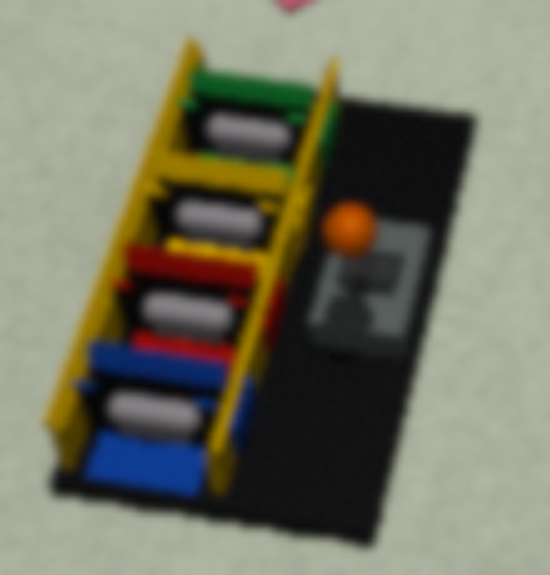

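View pics/c2.png

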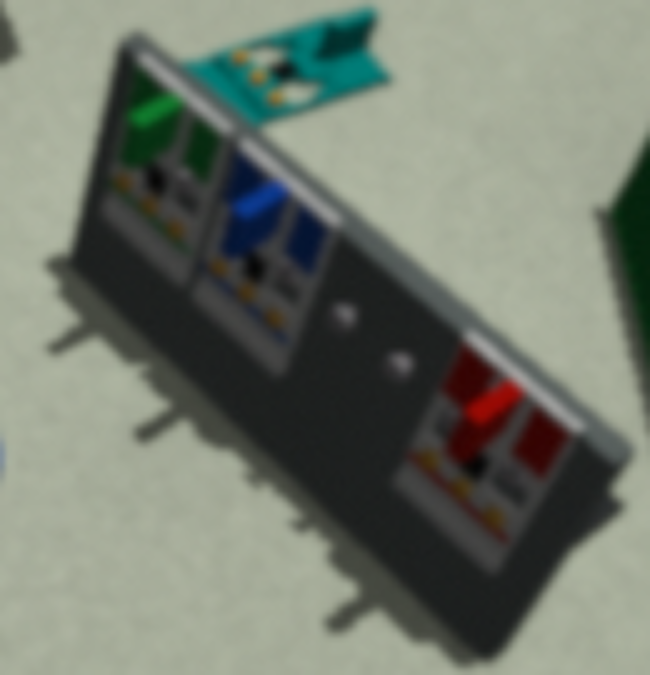

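Run:
```python
from h import *
c=load("scene0")
bl=onz(c,394.4,192.4,0);br=onz(c,478,272,0);tl=onz(c,407,148,180);tr=onz(c,503.5,233.5,180)
print("board",bl,br,np.linalg.norm(bl-br),tl,tr,np.linalg.norm(tl-tr))
P=[onz(c,215+u/5,175+v/5,12) for u,v in((52,487),(375,540),(475,115))]
print("rack",P,np.linalg.norm(P[0]-P[1]),np.linalg.norm(P[1]-P[2]))
print("ball",onz(c,215+350/5,175+228/5,108))
for n,uv in dict(red=(493,400),blue=(261,200),green=(155,110)).items(): print(n,onz(c,380+uv[0]/5,140+uv[1]/5,67+104))
for n,u,v,z in(("tape",367,232,10),("jar",365,178,55),("jarb",365,192,0),("bottle",412,300,120),("bottleb",405,325,0),("sd",333,287,10),("sd2",400,302,5),("mm",295,303,35),("turq",437,153,5),("pink",283,160,3),("greenbox",515,160,90)): print(n,onz(c,u,v,z))
```

```text
board [379.14057951 144.37109817   0.        ] [620.80766171 349.70927137   0.        ] 317.12260087905497 [381.2909571 149.2071011 180.       ] [626.54102443 346.81119529 180.        ] 314.9523353863014
rack [array([ 691.39968106, -276.27662317,   12.        ]), array([ 703.36396939, -114.5521494 ,   12.        ]), array([435.54575937, -96.82406312,  12.        ])] 162.1664256571728 268.40431937652727
ball [ 589.39676575 -138.45121569  108.        ]
red [588.3331805  302.02316846 171.        ]
blue [477.71632569 207.55406238 171.        ]
green [421.78055449 159.09708153 171.        ]
tape [534.12320936  66.95825263  10.        ]
jar [381.97494286  53.37403002  55.        ]
jarb [386.63347665  58.74076051   0.        ]
bottle [770.76143528 154.25051302 120.        ]
bottleb [776.01893024 160.72688819   0.        ]
sd [702.40028837 -10.64199889  10.        ]
sd2 [722.91927234 149.90915011   5.        ]
mm [763.19589039 -93.14397106  35.        ]
turq [204.15675128 282.63268724   5.        ]
pink [ 285.54354276 -198.58778669    3.        ]
greenbox [298.93158936 475.95806775  90.        ]
```

```bash
python3 -m handwheel '[[0,0,-0.0075,0,0,-8.07,0.5],[0,0,-0.0075,0,0,-8.07,0.5],[0,0,-0.0075,0,0,-8.07,0.5],[0,0,-0.0075,0,0,-8.07,0.5],[0,0,-0.0075,0,0,-8.07,0.5],[0,0,-0.0075,0,0,-8.07,0.5],[0,0,-0.0075,0,0,-8.07,0.5],[0,0,-0.0075,0,0,-8.07,0.5],[0,0,-0.0075,0,0,-8.07,0.5],[0,0,-0.0075,0,0,-8.07,0.5],[0,0,-0.0075,0,0,-8.07,0.5],[0,0,-0.0075,0,0,-8.07,0.5],[0,0,-0.0075,0,0,-8.07,0.5],[0,0,0,0,0,0,0.5],[0,0,0,0,0,0,0.5]]'
python3 -m handwheel '[[0.018,0.035,0,0,0,0,0.5],[0.018,0.035,0,0,0,0,0.5],[0.018,0.035,0,0,0,0,0.5],[0.018,0.035,0,0,0,0,0.5],[0.018,0.035,0,0,0,0,0.5],[0.018,0.035,0,0,0,0,0.5],[0.018,0.035,0,0,0,0,0.5],[0.018,0.035,0,0,0,0,0.5],[0.018,0.035,0,0,0,0,0.5],[0.018,0.035,0,0,0,0,0.5],[0.018,0.035,0,0,0,0,0.5],[0.018,0.035,0,0,0,0,0.5],[0.018,0.035,0,0,0,0,0.5],[0.018,0.035,0,0,0,0,0.5],[0.018,0.035,0,0,0,0,0.5],[0.018,0.035,0,0,0,0,0.5],[0.018,0.035,0,0,0,0,0.5],[0.018,0.035,0,0,0,0,0.5],[0.018,0.035,0,0,0,0,0.5],[0.018,0.035,0,0,0,0,0.5]]'
python3 -m handwheel '[[0,0,0,0,0,0,0.5],[0,0,0,0,0,0,0.5],[0,0,0,0,0,0,0.5]]'
python3 -c "
from h import *
cam('wrist','w1')"
```

```text
time: 1.65
tool_pos: [251.6, -544.5, 319.8]
ee_rot: [3.141, -0.0, 2.26]
wrist_force: [-0.2, 0.8, 0.3]
width: 0.499
time: 3.65
tool_pos: [560.2, 181.1, 319.4]
ee_rot: [-3.141, -0.0, 2.261]
wrist_force: [0.3, -0.4, 0.2]
width: 0.505
time: 3.95
tool_pos: [559.5, 178.6, 319.7]
ee_rot: [-3.14, -0.0, 2.262]
wrist_force: [-0.0, 0.1, -0.3]
width: 0.501
```

View pics/w1.png

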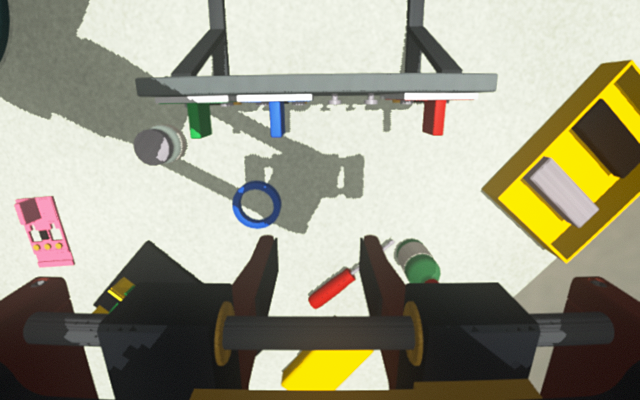

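Run:
```python
from h import *
im=cv2.imread("pics/w1.png")
a=cv2.resize(im[65:145,130:330],None,fx=4,fy=4,interpolation=cv2.INTER_CUBIC)
b=cv2.resize(im[65:145,310:510],None,fx=4,fy=4,interpolation=cv2.INTER_CUBIC)
cv2.imwrite("pics/c3.png",np.vstack([a,np.zeros((8,800,3),np.uint8)[:0+0] if 0 else np.zeros((10,800,3),np.uint8),b])[:600*2])
print(np.vstack([a,b]).shape)
```

```text
(640, 800, 3)
```

View pics/c3.png

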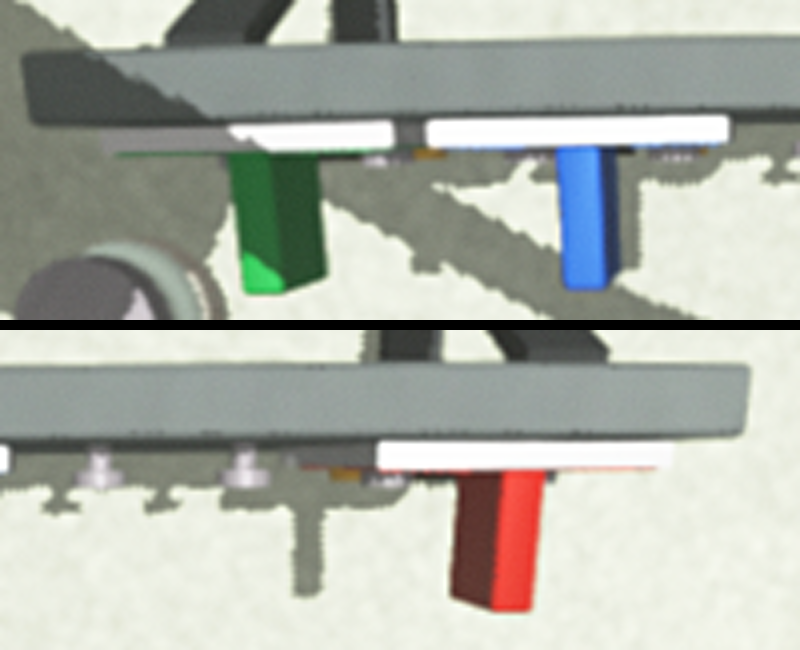

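Run:
```python
from h import *
c=load("w1")
L=onz(c,137.5,96.3,180);R=onz(c,495.8,91.3,180)
print("board",L,R,np.linalg.norm(L-R),np.degrees(np.arctan2(*(R-L)[1::-1]))+90,(L+R)/2)
y=np.radians(np.degrees(np.arctan2(*(R-L)[1::-1]))+90);ex=np.array([np.cos(y),np.sin(y)]);ey=np.array([-ex[1],ex[0]])
for n,f,b in(("green",(196.3,138.3),(192.3,103.3)),("blue",(276.8,137),(274.8,101.8)),("red",(438,135),(440.3,100.5))):
    F=onz(c,*f,187);B=onz(c,*b,187);d=(B-F)[:2]; g=F[:2]+d/np.linalg.norm(d)*13
    o=g-((L+R)/2)[:2]
    print(n,np.linalg.norm(d),np.degrees(np.arctan2(d[1],d[0])),g,"board coords",o@ex,o@ey)
```

```text
board [380.73288945 142.02002665 180.        ] [622.89425382 347.40213759 180.        ] 317.52785372216664 130.3019733339288 [501.81357164 244.71108212 180.        ]
green 30.12317560778336 130.6133039971318 [435.93359545 156.73702457] board coords -24.4808420338356 107.14613589215583
blue 30.021745562978666 130.93138067483002 [490.79870291 203.10040971] board coords -24.6096212416576 35.31489676995973
red 29.49872976483393 131.12690129827936 [599.45724573 295.55315918] board coords -24.382985828588083 -107.3530339193941
```

```bash
python3 -m handwheel '[[0,0,0,0,0,-0.9,0.5],[0.02,0.0354,0,0,0,0,0.5],[0.02,0.0354,0,0,0,0,0.5],[0.02,0.0354,0,0,0,0,0.5],[0,0,0.02,0,0,0,0.5],[0,0,0.03,0,0,0,0.5],[0,0,0.03,0,0,0,0.5],[0,0,0.03,0,0,0,0.5],[0,0,0.03,0,0,0,0.5],[0,0,0.0175,0,0,0,0.5],[0,0,0.01,0,0,0,0.5],[0,0,0,0,0,0,0.5],[0,0,0,0,0,0,0.5]]'
python3 -m handwheel '[[0,0,0,0,0,0,0],[0,0,0,0,0,0,0],[0,0,0,0,0,0,0],[0,0,0,0,0,0,0],[0,0,0,0,0,0,0],[0,0,0,0,0,0,0]]' 45
```

```text
time: 5.3
tool_pos: [602.4, 294.0, 153.7]
ee_rot: [3.14, 0.0, 2.279]
wrist_force: [-0.9, 0.1, -0.3]
width: 0.504
time: 5.9
tool_pos: [601.8, 294.3, 152.9]
ee_rot: [3.141, -0.0, 2.28]
wrist_force: [0.5, -0.5, 1.6]
width: 0.11
```

```bash
python3 -m handwheel '[[0,0,-0.004,0,0,0,0],[0,0,-0.005,0,0,0,0],[0,0,-0.005,0,0,0,0],[0,0,-0.003,0,0,0,0],[0,0,0,0,0,0,0],[0,0,0,0,0,0,0]]'
python3 -m handwheel '[[-0.004,0,0,0,0,0,0],[-0.006,0,0,0,0,0,0],[-0.008,0,0,0,0,0,0],[-0.012,0,0,0,0,0,0],[-0.02,0,0,0,0,0,0],[-0.03,0,0,0,0,0,0],[0,0,0,0,0,0,0]]'
python3 -c "
from h import *
cam('wrist','w2')"
```

```text
time: 6.5
tool_pos: [601.7, 294.2, 169.8]
ee_rot: [3.141, -0.0, 2.28]
wrist_force: [1.6, -0.4, -1.5]
width: 0.11
time: 7.2
tool_pos: [657.5, 229.3, 169.8]
ee_rot: [3.141, 0.003, 2.276]
wrist_force: [-0.6, -0.5, -1.9]
width: 0.111
```

View pics/w2.png

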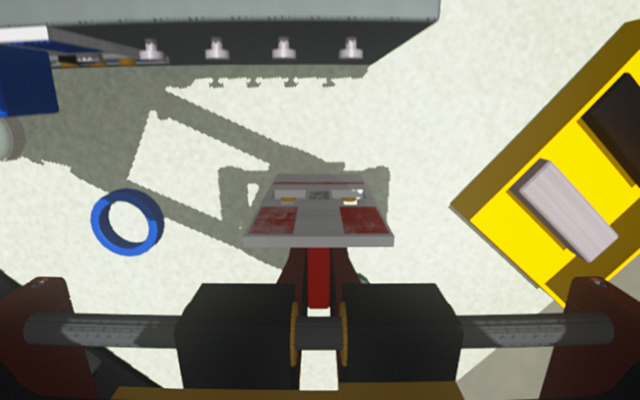

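```bash
python3 -m handwheel '[[0,0,-0.019,0,0,-7.6,0],[0,0,-0.019,0,0,-7.6,0],[0,0,-0.019,0,0,-7.6,0],[0,0,-0.019,0,0,-7.6,0],[0,0,-0.019,0,0,-7.6,0],[0,0,-0.019,0,0,-7.6,0],[-0.003,-0.016,0,0,0,0,0],[-0.0063,-0.0327,0,0,0,0,0],[-0.0063,-0.0327,0,0,0,0,0],[-0.0063,-0.0327,0,0,0,0,0],[-0.0063,-0.0327,0,0,0,0,0],[-0.0063,-0.0327,0,0,0,0,0],[-0.0063,-0.0327,0,0,0,0,0],[-0.0063,-0.0327,0,0,0,0,0]]'
python3 -m handwheel '[[-0.0063,-0.0327,0,0,0,0,0],[-0.0063,-0.0327,0,0,0,0,0],[-0.0063,-0.0327,0,0,0,0,0],[-0.0063,-0.0327,0,0,0,0,0],[-0.0063,-0.0327,0,0,0,0,0],[-0.0063,-0.0327,0,0,0,0,0],[-0.003,-0.016,0,0,0,0,0],[0,0,0,0,0,0,0],[0,0,0,0,0,0,0],[0,0,0,0,0,0,0]]'
python3 -c "
from h import *
cam('wrist','w3');cam('scene','s3')"
```

```text
time: 8.65
tool_pos: [683.7, -16.7, 282.2]
ee_rot: [-3.141, -0.002, 3.071]
wrist_force: [1.1, 0.4, -2.1]
width: 0.112
time: 9.65
tool_pos: [711.1, -226.7, 283.5]
ee_rot: [3.141, -0.001, 3.076]
wrist_force: [0.1, -0.2, -2.1]
width: 0.11
```

View pics/w3.png

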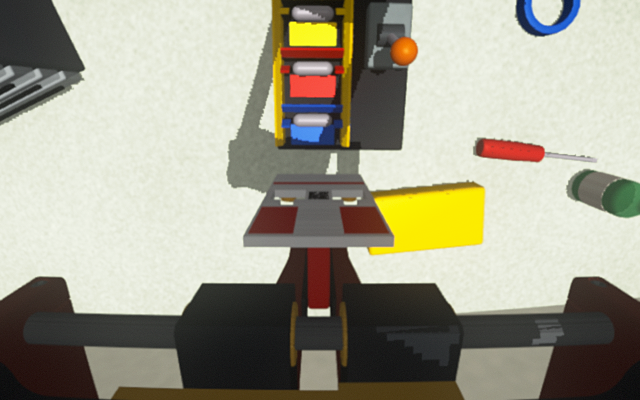

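```bash
python3 -c "
from h import *
crop('w3',262,0,160,155,5,'c4')
im=cv2.imread('pics/c4.png');cv2.imwrite('pics/c4.png',im[:,:800][175:775])"
```

```text
(no output)
```

View pics/c4.png

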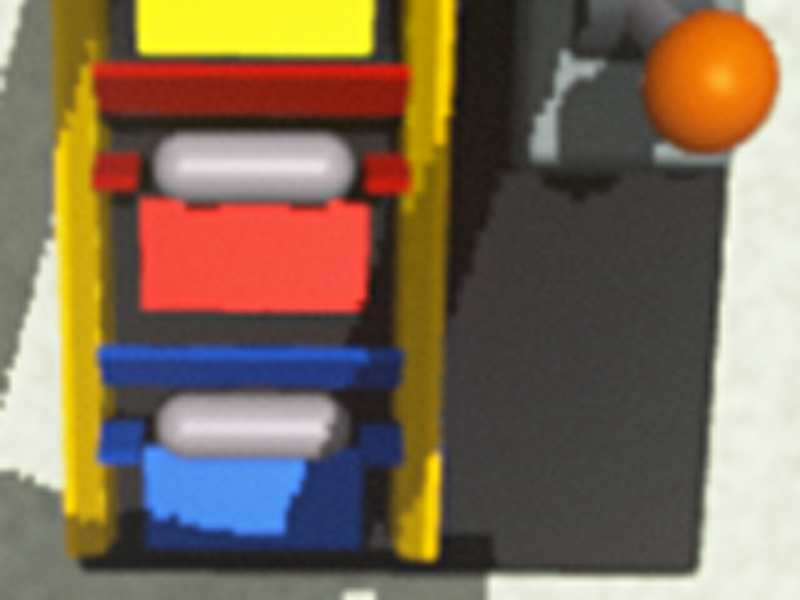

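Run:
```python
from h import *
c=load("w3")
r=onz(c,312.5,61.7,46);b=onz(c,312.3,115.7,46);d=(r-b)[:2]
print(r,b,np.linalg.norm(d),np.degrees(np.arctan2(d[1],d[0])))
A=onz(c,278.4,148.6,12);B=onz(c,401.4,149.4,12);C=onz(c,409.4,65,12)
e=(C-B)[:2];f=(B-A)[:2]
print(A,B,np.linalg.norm(f),np.degrees(np.arctan2(e[1],e[0])),np.degrees(np.arctan2(f[1],f[0]))+90)
y=np.radians(176);ex=np.array([np.cos(y),np.sin(y)]);ey=np.array([-ex[1],ex[0]])
print("origin from B",B[:2]+135*ex+118*ey,"from r",r[:2]+30*ex,"from b",b[:2]+90*ex)
# plate: back top edge corners in w3, z = TCP+35
o=telemetry.get_obs();print(o["tool_pos"],np.degrees(o["ee_rot"]))
z=o["tool_pos"][2]+35
p=onz(c,243.5,236,z);q=onz(c,393,236,z);f=(q-p)[:2];print(p,q,np.linalg.norm(f),np.degrees(np.arctan2(f[1],f[0]))+90)
```

```text
[ 587.72666395 -224.46418295   46.        ] [ 647.28440628 -228.94221049   46.        ] 59.72585203701611 175.7001354565491
[ 687.53726516 -276.99242793   12.        ] [ 699.19958223 -115.73339164   12.        ] 161.68019799257138 174.473010138369 175.86354815506058
origin from B [ 556.29717155 -224.02882562] from r [ 557.79974245 -222.37148874] from b [ 557.50364176 -222.66412786]
[ 711.31594561 -226.73953323  283.86626219] [1.79972208e+02 1.37701250e-04 1.76284194e+02]
[ 682.86611393 -255.42918169  318.86626219] [ 687.00550945 -193.57529313  318.86626219] 61.992242463549715 176.17135177351977
```

```bash
python3 -m handwheel '[[0.0199,-0.0014,0,0,0,0.5,0],[0.0199,-0.0014,0,0,0,0,0],[0.0199,-0.0014,0,0,0,0,0],[0.0199,-0.0014,0,0,0,0,0],[0.0199,-0.0013,0,0,0,0,0],[0,0,0.02,0,0,0,0],[0,0,0.03,0,0,0,0],[0,0,0.03,0,0,0,0],[0,0,0.025,0,0,0,0],[0,0,0.015,0,0,0,0],[0,0,0.01,0,0,0,0],[0,0,0.005,0,0,0,0],[0,0,0,0,0,0,0],[0,0,0,0,0,0,0]]'
python3 -m handwheel '[[0,0,0.004,0,0,0,0],[0,0,0.005,0,0,0,0],[0,0,0.005,0,0,0,0],[0,0,0.005,0,0,0,0],[0,0,0,0,0,0,0]]'
```

```text
time: 11.15
tool_pos: [612.3, -228.4, 149.7]
ee_rot: [-3.141, 0.002, 3.067]
wrist_force: [0.1, 0.1, -1.4]
width: 0.114
time: 11.65
tool_pos: [610.8, -227.8, 128.5]
ee_rot: [3.141, -0.002, 3.067]
wrist_force: [-0.2, -0.3, -1.2]
width: 0.112
```

```bash
python3 -m handwheel '[[0,0.0005,0.005,0,0,0,0],[0,0.0005,0.005,0,0,0,0],[0,0,0.005,0,0,0,0],[0,0,0.005,0,0,0,0],[0,0,0,0,0,0,0]]'
python3 -m handwheel '[[0,0,0.005,0,0,0,0],[0,0,0.005,0,0,0,0],[0,0,0.002,0,0,0,0],[0,0,0.001,0,0,0,0],[0,0,0,0,0,0,0],[0,0,0,0,0,0,0]]'
```

```text
time: 12.15
tool_pos: [615.7, -228.4, 111.9]
ee_rot: [-3.139, 0.009, 3.067]
wrist_force: [3.7, 0.5, 5.1]
width: 0.114
time: 12.75
tool_pos: [615.6, -228.4, 98.2]
ee_rot: [-3.139, 0.008, 3.067]
wrist_force: [4.1, -1.0, 1.5]
width: 0.112
```

```bash
python3 -m handwheel '[[0,0,0.003,0,0,0,0],[0,0,0.003,0,0,0,0],[0,0,0,0,0,0,0],[0,0,0,0,0,0,0]]'
python3 -m handwheel '[[0,0,0.004,0,0,0,0],[0,0,0.004,0,0,0,0],[0,0,0,0,0,0,0],[0,0,0,0,0,0,0]]'
```

```text
time: 13.15
tool_pos: [616.5, -228.5, 94.9]
ee_rot: [-3.139, 0.01, 3.067]
wrist_force: [4.1, 1.7, 19.1]
width: 0.112
time: 13.55
tool_pos: [620.5, -229.0, 91.2]
ee_rot: [-3.138, 0.019, 3.066]
wrist_force: [4.2, 4.6, 38.4]
width: 0.109
```

```bash
python3 -m handwheel '[[0,0,-0.005,0,0,0,0],[0,0,-0.004,0,0,0,0],[0,0,0,0,0,0,0.4],[0,0,0,0,0,0,0.4],[0,0,0,0,0,0,0.4],[0,0,0,0,0,0,0.4]]'
python3 -m handwheel '[[0,0,-0.02,0,0,0,0.4],[0,0,-0.04,0,0,0,0.4],[0,0,-0.04,0,0,0,0.4],[0,0,-0.04,0,0,0,0.4],[0,0,-0.03,0,0,0,0.4],[-0.03,0,-0.03,0,0,0,0.4],[-0.03,0,-0.02,0,0,0,0.4],[0,0,0,0,0,0,0.4],[0,0,0,0,0,0,0.4]]'
python3 -c "
from h import *
cam('wrist','w4');cam('side','d4')
crop('w4',150,0,320,240,2,'c5')"
```

```text
time: 14.15
tool_pos: [610.7, -226.7, 90.8]
ee_rot: [3.141, -0.002, 3.067]
wrist_force: [0.0, -0.8, -1.1]
width: 0.393
time: 15.05
tool_pos: [671.3, -231.4, 310.9]
ee_rot: [3.141, -0.001, 3.067]
wrist_force: [-0.8, -0.3, 0.1]
width: 0.403
```

View pics/c5.png

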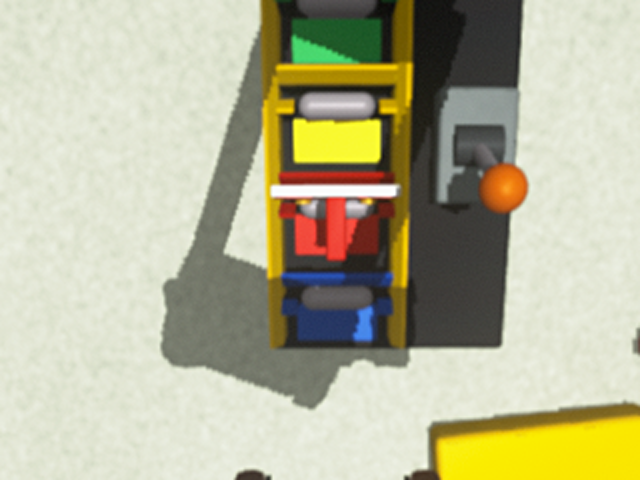

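Run:
```python
from h import *
c=load("w4")
im=cv2.imread("pics/w4.png")
m=(im.min(2)>225)[80:105,280:355]; print(np.where(m.any(0))[0][[0,-1]]+280,np.where(m.sum(1)>30)[0][[0,-1]]+80)
for z in(132,136,140,145):
    p=onz(c,150+270.5/2,190/2,z);q=onz(c,150+399/2,190/2,z);print(z,p,q,np.linalg.norm(p-q))
print(onz(c,401,173.5,12))
print(telemetry.get_obs()["tool_pos"])
```

```text
[286 347] [93 97]
132 [ 583.03596198 -257.05212888  132.        ] [ 587.84292569 -193.70241787  132.        ] 63.53182498296022
136 [ 583.14005148 -256.67383152  136.        ] [ 587.89057844 -194.06788562  136.        ] 62.78592174229789
140 [ 583.24414098 -256.29553417  140.        ] [ 587.93823119 -194.43335337  140.        ] 62.04001850163554
145 [ 583.37425286 -255.82266247  145.        ] [ 587.99779713 -194.89018806  145.        ] 61.10763945080762
[ 698.92374949 -114.71004442   12.        ]
[ 669.81236856 -231.14003434  309.85050881]
```

```bash
python3 -m handwheel '[[0,0,0,0,0,7.53,0.5],[0,0,0,0,0,7.53,0.5],[0,0,0,0,0,7.53,0.5],[0,0,0,0,0,7.53,0.5],[0,0,0,0,0,7.53,0.5],[0,0,0,0,0,7.53,0.5],[0.0317,0.0104,0,0,0,0,0.5],[0.0317,0.0104,0,0,0,0,0.5],[0.0317,0.0104,0,0,0,0,0.5],[0.0317,0.0104,0,0,0,0,0.5],[0.0317,0.0104,0,0,0,0,0.5],[0.0317,0.0104,0,0,0,0,0.5],[0.0317,0.0104,0,0,0,0,0.5],[0.0317,0.0104,0,0,0,0,0.5],[0.0317,0.0104,0,0,0,0,0.5],[0.0317,0.0104,0,0,0,0,0.5],[0.0317,0.0104,0,0,0,0,0.5],[0.0317,0.0104,0,0,0,0,0.5],[0.0317,0.0104,0,0,0,0,0.5],[0.0317,0.0104,0,0,0,0,0.5]]'
python3 -m handwheel '[[0,0,0.02,0,0,0,0.5],[0,0,0.03,0,0,0,0.5],[0,0,0.03,0,0,0,0.5],[0,0,0.02,0,0,0,0.5],[0,0,0,0,0,0,0.5],[0,0,0,0,0,0,0.5]]'
```

```text
time: 17.15
tool_pos: [491.3, 200.7, 310.5]
ee_rot: [-3.139, -0.001, 2.278]
wrist_force: [0.2, 0.0, 0.0]
width: 0.498
time: 17.75
tool_pos: [492.6, 199.8, 211.3]
ee_rot: [-3.14, -0.001, 2.278]
wrist_force: [-0.2, -0.0, -0.0]
width: 0.5
```

```bash
python3 -m handwheel '[[0,0,0.02,0,0,0,0.5],[0,0,0.02,0,0,0,0.5],[0,0,0.012,0,0,0,0.5],[0,0,0.006,0,0,0,0.5],[0,0,0,0,0,0,0.5],[0,0,0,0,0,0,0.5]]'
python3 -m handwheel '[[0,0,0,0,0,0,0],[0,0,0,0,0,0,0],[0,0,0,0,0,0,0],[0,0,0,0,0,0,0],[0,0,0,0,0,0,0],[0,0,0,0,0,0,0]]' 45
python3 -m handwheel '[[0,0,-0.004,0,0,0,0],[0,0,-0.005,0,0,0,0],[0,0,-0.005,0,0,0,0],[0,0,-0.003,0,0,0,0],[0,0,0,0,0,0,0],[0,0,0,0,0,0,0]]'
python3 -m handwheel '[[-0.004,0,0,0,0,0,0],[-0.006,0,0,0,0,0,0],[-0.008,0,0,0,0,0,0],[-0.012,0,0,0,0,0,0],[-0.02,0,0,0,0,0,0],[-0.03,0,0,0,0,0,0],[0,0,0,0,0,0,0]]'
```

```text
time: 18.35
tool_pos: [494.3, 200.5, 154.4]
ee_rot: [3.141, 0.0, 2.278]
wrist_force: [-0.1, 0.0, 0.5]
width: 0.501
time: 18.95
tool_pos: [493.6, 200.4, 153.8]
ee_rot: [-3.141, -0.0, 2.278]
wrist_force: [-0.7, -0.4, 1.0]
width: 0.11
time: 19.55
tool_pos: [493.8, 200.4, 170.8]
ee_rot: [3.141, -0.0, 2.278]
wrist_force: [0.0, -0.1, -2.0]
width: 0.114
time: 20.25
tool_pos: [549.1, 136.6, 170.9]
ee_rot: [3.14, 0.003, 2.276]
wrist_force: [-0.2, 0.0, -0.4]
width: 0.111
```

```bash
python3 -m handwheel '[[0,0,-0.019,0,0,-7.53,0],[0,0,-0.019,0,0,-7.53,0],[0,0,-0.019,0,0,-7.53,0],[0,0,-0.019,0,0,-7.53,0],[0,0,-0.019,0,0,-7.53,0],[0,0,-0.019,0,0,-7.53,0],[-0.0199,-0.0298,0,0,0,0,0],[-0.0199,-0.0298,0,0,0,0,0],[-0.0199,-0.0298,0,0,0,0,0],[-0.0199,-0.0298,0,0,0,0,0],[-0.0199,-0.0298,0,0,0,0,0],[-0.0199,-0.0298,0,0,0,0,0],[-0.0199,-0.0298,0,0,0,0,0],[-0.0199,-0.0298,0,0,0,0,0],[-0.0199,-0.0298,0,0,0,0,0],[-0.0199,-0.0298,0,0,0,0,0],[-0.0199,-0.0298,0,0,0,0,0],[-0.0199,-0.0298,0,0,0,0,0]]'
python3 -m handwheel '[[0,0,0,0,0,0,0],[0,0,0,0,0,0,0],[0,0,0,0,0,0,0]]'
python3 -c "
from h import *
cam('wrist','w5');o=telemetry.get_obs();print(o['tool_pos'],np.degrees(o['ee_rot']))
im=cv2.imread('pics/w5.png')[0:270,230:430];cv2.imwrite('pics/c6.png',cv2.resize(im,None,fx=2.2,fy=2.2,interpolation=cv2.INTER_CUBIC))"
```

```text
time: 22.05
tool_pos: [757.4, -236.6, 284.1]
ee_rot: [3.141, -0.001, 3.066]
wrist_force: [0.8, -0.0, -1.4]
width: 0.111
time: 22.35
tool_pos: [756.5, -234.0, 284.3]
ee_rot: [3.141, -0.001, 3.067]
wrist_force: [-0.9, 0.6, -1.2]
width: 0.11
[ 756.59857804 -233.69133885  284.68625859] [ 1.79952080e+02 -3.60163499e-02  1.75754732e+02]
```

View pics/c6.png

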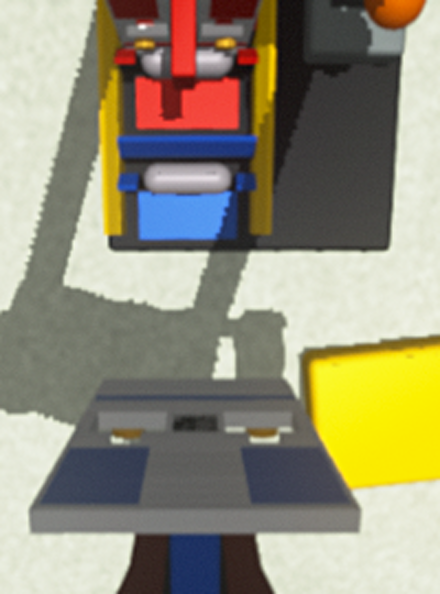

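Run:
```python
from h import *
c=load("w5")
b=onz(c,315.2,75.2,46);B=onz(c,406.4,113.2,12);A=onz(c,230+110/2.2,112,12)
print(b,B,np.degrees(np.arctan2(*(B-A)[1::-1]))+90)
o=telemetry.get_obs();T=o["tool_pos"];y=o["ee_rot"][2]
p=onz(c,243.6,231,T[2]+33.5);q=onz(c,393.6,231,T[2]+33.5);f=(q-p)[:2];m=(p+q)[:2]/2-T[:2]
ex=np.array([np.cos(y),np.sin(y)]);print(np.linalg.norm(f),np.degrees(np.arctan2(f[1],f[0]))+90,m@ex,m@[ex[1],-ex[0]])
tgt=b[:2]-24*ex;d=tgt-T[:2];print("move tool x,y",d@ex,d@[ex[1],-ex[0]])
```

```text
[ 647.71970219 -228.68687656   46.        ] [ 699.5522211  -115.84629581   12.        ] 175.24665057602158
62.62686880977104 175.65258778965642 27.890671112606345 0.3584374562673497
move tool x,y 84.95060607180815 -3.0691507497754302
```

```bash
python3 -m handwheel '[[0.0209,-0.0008,0,0,0,0,0],[0.0209,-0.0008,0,0,0,0,0],[0.0209,-0.0008,0,0,0,0,0],[0.0209,-0.0007,0,0,0,0,0],[0,0,0.02,0,0,0,0],[0,0,0.03,0,0,0,0],[0,0,0.03,0,0,0,0],[0,0,0.025,0,0,0,0],[0,0,0.015,0,0,0,0],[0,0,0.01,0,0,0,0],[0,0,0.005,0,0,0,0],[0,0,0,0,0,0,0],[0,0,0,0,0,0,0]]'
python3 -m handwheel '[[0,0,0.004,0,0,0,0],[0,0,0.005,0,0,0,0],[0,0,0.005,0,0,0,0],[0,0,0.005,0,0,0,0],[0,0,0,0,0,0,0]]'
```

```text
time: 23.7
tool_pos: [674.3, -232.0, 150.9]
ee_rot: [-3.141, 0.002, 3.067]
wrist_force: [-0.1, 0.5, -1.2]
width: 0.111
time: 24.2
tool_pos: [672.7, -231.4, 129.4]
ee_rot: [3.141, -0.002, 3.067]
wrist_force: [0.2, -0.9, -1.4]
width: 0.108
```

```bash
python3 -m handwheel '[[0,0,0.005,0,0,0,0],[0,0,0.005,0,0,0,0],[0,0,0.005,0,0,0,0],[0,0,0.005,0,0,0,0],[0,0,0,0,0,0,0]]'
python3 -m handwheel '[[0,0,0.005,0,0,0,0],[0,0,0.005,0,0,0,0],[0,0,0.002,0,0,0,0],[0,0,0.001,0,0,0,0],[0,0,0,0,0,0,0],[0,0,0,0,0,0,0]]'
python3 -m handwheel '[[0,0,0.003,0,0,0,0],[0,0,0.003,0,0,0,0],[0,0,0.002,0,0,0,0],[0,0,0,0,0,0,0],[0,0,0,0,0,0,0]]'
```

```text
time: 24.7
tool_pos: [677.6, -232.9, 113.4]
ee_rot: [-3.139, 0.009, 3.067]
wrist_force: [4.8, -0.5, 4.9]
width: 0.11
time: 25.3
tool_pos: [677.5, -232.9, 99.5]
ee_rot: [-3.14, 0.008, 3.067]
wrist_force: [6.0, -0.6, 1.5]
width: 0.109
time: 25.8
tool_pos: [678.8, -233.1, 95.5]
ee_rot: [-3.139, 0.012, 3.067]
wrist_force: [3.3, 2.2, 23.0]
width: 0.11
```

```bash
python3 -m handwheel '[[0,0,0.003,0,0,0,0],[0,0,0,0,0,0,0],[0,0,-0.004,0,0,0,0],[0,0,-0.004,0,0,0,0],[0,0,0,0,0,0,0.4],[0,0,0,0,0,0,0.4],[0,0,0,0,0,0,0.4],[0,0,0,0,0,0,0.4]]'
python3 -m handwheel '[[0,0,-0.02,0,0,0,0.4],[0,0,-0.04,0,0,0,0.4],[0,0,-0.04,0,0,0,0.4],[0,0,-0.04,0,0,0,0.4],[0,0,-0.03,0,0,0,0.4],[0,0,-0.03,0,0,0,0.4],[0,0,-0.02,0,0,0,0.4],[0,0,0,0,0,0,0.4],[0,0,0,0,0,0,0.4]]'
python3 - <<'E'
from h import *
c=cam("wrist","w6");im=cv2.imread("pics/w6.png")
# white top strips: rows/cols in central region
m=(im.min(2)>215).astype(np.uint8); m[:, :230]=0;m[:,420:]=0;m[200:]=0
n,l,s,ce=cv2.connectedComponentsWithStats(m)
for i in range(1,n):
    x,y,w,h,a=s[i]
    if w>40 and h<25:
        p=onz(c,x,ce[i][1],132);q=onz(c,x+w,ce[i][1],132);print(x,y,w,h,a,p.round(1),q.round(1),np.linalg.norm(p-q))
print(telemetry.get_obs()["tool_pos"])
E
```

```text
time: 26.6
tool_pos: [672.7, -231.5, 93.9]
ee_rot: [3.141, -0.002, 3.067]
wrist_force: [-0.5, 0.8, 0.7]
width: 0.393
time: 27.5
tool_pos: [673.2, -231.6, 314.0]
ee_rot: [3.141, -0.001, 3.067]
wrist_force: [-1.2, -0.3, -0.5]
width: 0.404
286 91 64 5 314 [ 583.1 -256.6  132. ] [ 588. -193.  132.] 63.74591022228296
312 183 59 17 402 [ 687.5 -239.1  132. ] [ 692.3 -175.5  132. ] 63.77149152196989
[ 672.70187921 -231.45052307  312.84811169]
```

```bash
python3 -m handwheel '[[0,0,0,0,0,7.53,0.5],[0,0,0,0,0,7.53,0.5],[0,0,0,0,0,7.53,0.5],[0,0,0,0,0,7.53,0.5],[0,0,0,0,0,7.53,0.5],[0,0,0,0,0,7.53,0.5],[0.0318,0.0051,0,0,0,0,0.5],[0.0318,0.0051,0,0,0,0,0.5],[0.0318,0.0051,0,0,0,0,0.5],[0.0318,0.0051,0,0,0,0,0.5],[0.0318,0.0051,0,0,0,0,0.5],[0.0318,0.0051,0,0,0,0,0.5],[0.0318,0.0051,0,0,0,0,0.5],[0.0318,0.0051,0,0,0,0,0.5],[0.0318,0.0051,0,0,0,0,0.5],[0.0318,0.0051,0,0,0,0,0.5],[0.0318,0.0051,0,0,0,0,0.5],[0.0318,0.0051,0,0,0,0,0.5],[0.0318,0.0051,0,0,0,0,0.5],[0.0318,0.0051,0,0,0,0,0.5]]'
python3 -m handwheel '[[0,0,0.02,0,0,0,0.5],[0,0,0.03,0,0,0,0.5],[0,0,0.03,0,0,0,0.5],[0,0,0.02,0,0,0,0.5],[0,0,0,0,0,0,0.5],[0,0,0,0,0,0,0.5]]'
```

```text
time: 29.55
tool_pos: [436.4, 153.8, 312.8]
ee_rot: [-3.139, -0.002, 2.278]
wrist_force: [0.9, 0.1, -0.2]
width: 0.499
time: 30.15
tool_pos: [437.5, 152.9, 213.9]
ee_rot: [-3.139, -0.001, 2.278]
wrist_force: [0.7, 0.1, -0.4]
width: 0.499
```

```bash
python3 -m handwheel '[[0,0.0005,0.02,0,0,0,0.5],[0,0,0.02,0,0,0,0.5],[0,0,0.014,0,0,0,0.5],[0,0,0.007,0,0,0,0.5],[0,0,0,0,0,0,0.5],[0,0,0,0,0,0,0.5]]'
python3 -m handwheel '[[0,0,0,0,0,0,0],[0,0,0,0,0,0,0],[0,0,0,0,0,0,0],[0,0,0,0,0,0,0],[0,0,0,0,0,0,0],[0,0,0,0,0,0,0]]' 45
python3 -m handwheel '[[0,0,-0.004,0,0,0,0],[0,0,-0.005,0,0,0,0],[0,0,-0.005,0,0,0,0],[0,0,-0.003,0,0,0,0],[0,0,0,0,0,0,0],[0,0,0,0,0,0,0]]'
python3 -m handwheel '[[-0.004,0,0,0,0,0,0],[-0.006,0,0,0,0,0,0],[-0.008,0,0,0,0,0,0],[-0.012,0,0,0,0,0,0],[-0.02,0,0,0,0,0,0],[-0.03,0,0,0,0,0,0],[0,0,0,0,0,0,0]]'
```

```text
time: 30.75
tool_pos: [439.6, 153.5, 154.6]
ee_rot: [3.14, 0.001, 2.278]
wrist_force: [0.1, -0.3, 0.7]
width: 0.5
time: 31.35
tool_pos: [438.8, 153.4, 153.8]
ee_rot: [3.142, -0.0, 2.278]
wrist_force: [0.0, -0.2, 1.5]
width: 0.115
time: 31.95
tool_pos: [438.8, 153.4, 170.8]
ee_rot: [3.141, -0.0, 2.278]
wrist_force: [-0.0, 0.1, -0.9]
width: 0.108
time: 32.65
tool_pos: [494.4, 89.8, 171.0]
ee_rot: [3.14, 0.003, 2.276]
wrist_force: [0.6, -0.1, -0.6]
width: 0.111
```

```bash
python3 -m handwheel '[[0,0,-0.019,0,0,-7.53,0],[0,0,-0.019,0,0,-7.53,0],[0,0,-0.019,0,0,-7.53,0],[0,0,-0.019,0,0,-7.53,0],[0,0,-0.019,0,0,-7.53,0],[0,0,-0.019,0,0,-7.53,0],[-0.0101,-0.0279,0,0,0,0,0],[-0.0101,-0.0279,0,0,0,0,0],[-0.0101,-0.0279,0,0,0,0,0],[-0.0101,-0.0279,0,0,0,0,0],[-0.0101,-0.0279,0,0,0,0,0],[-0.0101,-0.0279,0,0,0,0,0],[-0.0101,-0.0279,0,0,0,0,0],[-0.0101,-0.0279,0,0,0,0,0],[-0.0101,-0.0279,0,0,0,0,0],[-0.0101,-0.0279,0,0,0,0,0],[-0.0101,-0.0279,0,0,0,0,0]]'
python3 -m handwheel '[[0,0,0,0,0,0,0],[0,0,0,0,0,0,0],[0,0,0,0,0,0,0]]'
python3 -c "
from h import *
cam('wrist','w7');o=telemetry.get_obs();print(o['tool_pos'],np.degrees(o['ee_rot']))
im=cv2.imread('pics/w7.png')[0:270,230:430];cv2.imwrite('pics/c7.png',cv2.resize(im,None,fx=2.2,fy=2.2,interpolation=cv2.INTER_CUBIC))"
```

```text
time: 34.35
tool_pos: [578.5, -223.1, 284.3]
ee_rot: [3.141, -0.001, 3.066]
wrist_force: [0.3, 0.2, -0.8]
width: 0.108
time: 34.65
tool_pos: [578.1, -220.9, 284.4]
ee_rot: [3.141, -0.001, 3.067]
wrist_force: [-0.5, -0.0, -0.8]
width: 0.112
[ 578.1465079  -220.67564     284.48145585] [ 1.79950556e+02 -4.49367499e-02  1.75747296e+02]
```

View pics/c7.png

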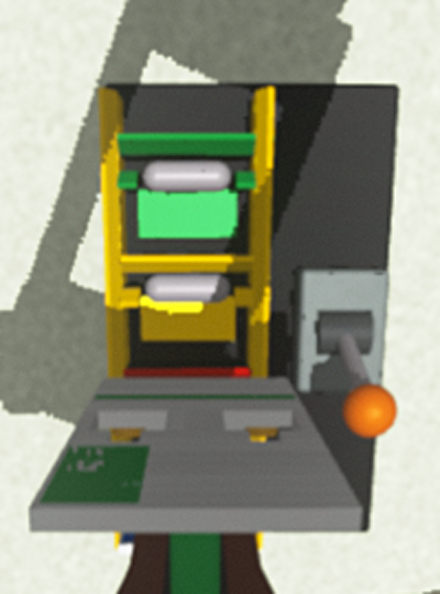

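Run:
```python
from h import *
c=load("w7")
b=onz(c,315.2,73.9,46)
o=telemetry.get_obs();T=o["tool_pos"];y=o["ee_rot"][2]
ex=np.array([np.cos(y),np.sin(y)]);ey=np.array([ex[1],-ex[0]])
print(b)
tgt=b[:2]-25.4*ex;d=tgt-T[:2];print("move tool x,y",d@ex,d@ey)
print("ball",onz(c,230+369/2.2,411/2.2,106), "corner +x-y", onz(c,230+397/2.2,86/2.2,12))
```

```text
[ 467.93047688 -215.42529809   46.        ]
move tool x,y 84.90191373445754 -2.937245364335043
ball [ 592.12083936 -136.40254516  106.        ] corner +x-y [433.33484652 -96.89600489  12.        ]
```

```bash
python3 -m handwheel '[[0.021,-0.0008,0,0,0,0,0],[0.021,-0.0008,0,0,0,0,0],[0.021,-0.0008,0,0,0,0,0],[0.021,-0.0007,0,0,0,0,0],[0,0,0.02,0,0,0,0],[0,0,0.03,0,0,0,0],[0,0,0.03,0,0,0,0],[0,0,0.025,0,0,0,0],[0,0,0.015,0,0,0,0],[0,0,0.01,0,0,0,0],[0,0,0.005,0,0,0,0],[0,0,0,0,0,0,0],[0,0,0,0,0,0,0]]'
python3 -m handwheel '[[0,0,0.004,0,0,0,0],[0,0,0.005,0,0,0,0],[0,0,0.005,0,0,0,0],[0,0,0.005,0,0,0,0],[0,0,0,0,0,0,0]]'
python3 -m handwheel '[[0,0,0.005,0,0,0,0],[0,0,0.005,0,0,0,0],[0,0,0.005,0,0,0,0],[0,0,0.005,0,0,0,0],[0,0,0,0,0,0,0]]'
```

```text
time: 36.0
tool_pos: [495.2, -218.7, 150.5]
ee_rot: [-3.141, 0.001, 3.067]
wrist_force: [-0.6, 0.6, -0.3]
width: 0.111
time: 36.5
tool_pos: [494.0, -218.3, 129.7]
ee_rot: [3.141, -0.002, 3.067]
wrist_force: [-0.2, 0.0, -0.8]
width: 0.113
time: 37.0
tool_pos: [496.7, -219.5, 111.2]
ee_rot: [-3.14, 0.004, 3.067]
wrist_force: [4.5, -0.8, 0.0]
width: 0.113
```

```bash
python3 -m handwheel '[[0,0,0.005,0,0,0,0],[0,0,0.005,0,0,0,0],[0,0,0.002,0,0,0,0],[0,0,0.001,0,0,0,0],[0,0,0,0,0,0,0],[0,0,0,0,0,0,0]]'
python3 -m handwheel '[[0,0,0.003,0,0,0,0],[0,0,0.003,0,0,0,0],[0,0,0.002,0,0,0,0],[0,0,0,0,0,0,0],[0,0,0,0,0,0,0]]'
```

```text
time: 37.6
tool_pos: [496.6, -219.4, 98.0]
ee_rot: [-3.141, 0.004, 3.066]
wrist_force: [5.4, -0.9, 0.6]
width: 0.114
time: 38.1
tool_pos: [500.3, -220.0, 94.0]
ee_rot: [-3.139, 0.011, 3.066]
wrist_force: [7.6, 4.0, 31.7]
width: 0.111
```

```bash
python3 -m handwheel '[[0,0,-0.004,0,0,0,0],[0,0,-0.004,0,0,0,0],[0,0,0,0,0,0,0.4],[0,0,0,0,0,0,0.4],[0,0,0,0,0,0,0.4],[0,0,0,0,0,0,0.4]]'
python3 -m handwheel '[[0,0,-0.02,0,0,0,0.4],[0,0,-0.04,0,0,0,0.4],[0,0,-0.04,0,0,0,0.4],[0,0,-0.04,0,0,0,0.4],[0,0,-0.04,0,0,0,0.4],[-0.03,0,-0.03,0,0,0,0.4],[-0.04,0,-0.03,0,0,0,0.4],[-0.04,0,-0.03,0,0,0,0.3],[-0.03,0,-0.02,0,0,0,0.1],[-0.03,0,0,0,0,0,0],[0,0,0,0,0,0,0],[0,0,0,0,0,0,0],[0,0,0,0,0,0,0]]'
python3 -c "
from h import *
cam('wrist','w8');cam('scene','s8');o=telemetry.get_obs();print(o['tool_pos'])
a=cv2.resize(cv2.imread('pics/w8.png')[0:230,200:460],None,fx=2.3,fy=2.3,interpolation=cv2.INTER_CUBIC);cv2.imwrite('pics/c8.png',a)"
```

```text
time: 38.7
tool_pos: [493.7, -218.2, 97.1]
ee_rot: [3.141, -0.002, 3.067]
wrist_force: [0.2, -0.6, 0.2]
width: 0.395
time: 40.0
tool_pos: [662.9, -231.1, 386.9]
ee_rot: [3.141, -0.002, 3.066]
wrist_force: [-0.6, 1.0, 0.2]
width: 0.005
[ 662.97093491 -231.24082925  387.56644757]
```

View pics/c8.png

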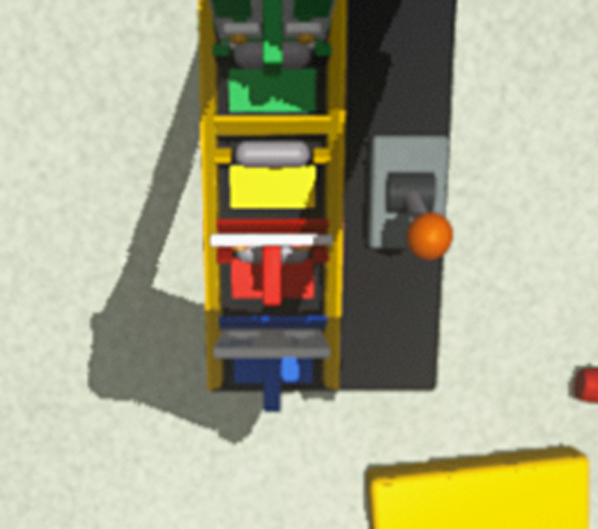

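Run:
```python
from h import *
c=load("w8"); s=load("s8")
k=lambda x,y:(200+x/2.3,y/2.3)
for n,a,b in(("blue",(214,352),(330,352)),("red",(211,240),(331,240))):
    p=onz(c,*k(*a),132);q=onz(c,*k(*b),132);print(n,p,q,np.linalg.norm(p-q))
T=telemetry.get_obs()["tool_pos"]
B=onz(c,*k(430,236),106);print("ball",B,"base corner",onz(c,*k(436,389),12))
y=np.radians(175.75);ex=np.array([np.cos(y),np.sin(y)]);ey=np.array([ex[1],-ex[0]])
O=np.array([557.6,-222.5]);print("rack coords ball",(B[:2]-O)@ex,-(B[:2]-O)@ey)
for n,X in(("blue",-91),("red",-31),("green",89)):
    w=O+ex*(X+2);print(n,"proj top mid z132 wrist",(proj(c,[*w,132])-[200,0])*2.3,"scene",proj(s,[*w,132]),"rib tip",proj(s,[*(w-34*ex),132]))
crop("s8",210,130,130,150,4,"c9")
```

```text
blue [ 643.39777105 -261.18219973  132.        ] [ 648.26500764 -197.53573877  132.        ] 63.832295785609666
red [ 583.98693016 -257.02440913  132.        ] [ 588.8346186 -193.6643158  132.       ] 63.545271342453006
ball [ 591.00360894 -135.98174493  106.        ] base corner [ 699.18065142 -115.06632688   12.        ]
rack coords ball -26.900017945243246 -88.75583691062113
blue proj top mid z132 wrist [272.54970134 352.87855622] scene [241.16269443 231.18558907] rib tip [236.65207746 243.61339649]
red proj top mid z132 wrist [272.32428942 240.04032673] scene [248.64053855 210.61443994] rib tip [244.47587567 222.06628933]
green proj top mid z132 wrist [271.81795726 -10.62017391] scene [261.97274198 174.0363758 ] rib tip [258.39644527 183.83599723]
```

View pics/c9.png

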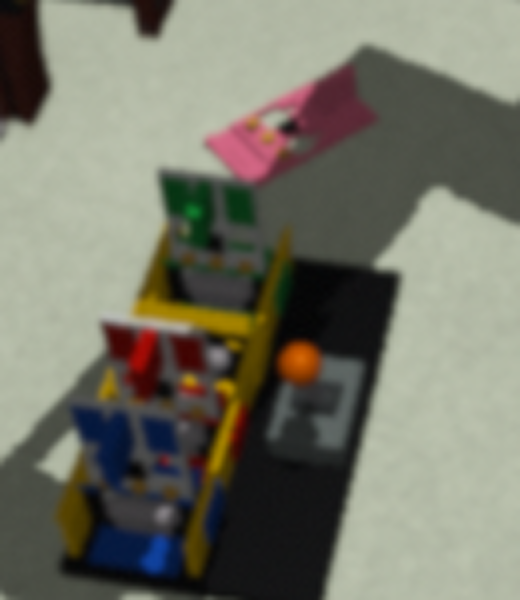

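```bash
python3 -m handwheel '[[0.013,0.03,0,0,0,0,0],[0.013,0.03,0,0,0,0,0],[0.0137,0.0294,0,0,0,0,0],[0,0,0.03,0,0,0,0],[0,0,0.04,0,0,0,0],[0,0,0.04,0,0,0,0],[0,0,0.04,0,0,0,0],[0,0,0.04,0,0,0,0],[0,0,0.04,0,0,0,0],[0,0,0.03,0,0,0,0],[0,0,0.02,0,0,0,0],[0,0,0.012,0,0,0,0],[0,0,0,0,0,0,0],[0,0,0,0,0,0,0]]'
python3 -m handwheel '[[0.01,0,0,0,0,0,0],[0.01,0,0,0,0,0,0],[0.01,0,0,0,0,0,0],[0.01,0,0,0,0,0,0],[0.01,0,0,0,0,0,0],[0,0,0,0,0,0,0]]'
```

```text
time: 41.5
tool_pos: [631.7, -139.5, 96.7]
ee_rot: [-3.141, 0.001, 3.066]
wrist_force: [0.4, -0.1, 0.4]
width: 0.006
time: 42.1
tool_pos: [579.1, -135.0, 95.6]
ee_rot: [3.141, -0.002, 3.066]
wrist_force: [0.1, -0.3, -0.1]
width: 0.008
```

```bash
python3 -m handwheel '[[0.008,0,0,0,0,0,0],[0.008,0,0,0,0,0,0],[0.006,0,0,0,0,0,0],[0.004,0,0,0,0,0,0],[0.003,0,0,0,0,0,0],[0,0,0,0,0,0,0]]'
python3 -m handwheel '[[0.003,0,0,0,0,0,0],[0.003,0,0,0,0,0,0],[0,0,0,0,0,0,0]]'
```

```text
time: 42.7
tool_pos: [552.0, -133.2, 95.6]
ee_rot: [3.141, -0.001, 3.067]
wrist_force: [0.2, -1.2, -0.2]
width: 0.002
time: 43.0
tool_pos: [549.4, -133.4, 96.3]
ee_rot: [-3.141, 0.006, 3.066]
wrist_force: [7.3, -0.1, -3.6]
width: 0.002
```

```bash
python3 -m handwheel '[[0.002,0,0,0,0,0,0],[0,0,0,0,0,0,0],[-0.01,0,0,0,0,0,0],[-0.02,0,0,0,0,0,0],[-0.03,0,-0.01,0,0,0,0],[0,0,-0.04,0,0,0,0],[0,0,-0.04,0,0,0,0],[0,-0.02,-0.04,0,0,0,0],[-0.02,-0.02,-0.04,0,0,0,0],[-0.02,-0.02,-0.04,0,0,0,0],[-0.02,-0.02,-0.04,0,0,0,0],[0,0,0,0,0,0,0],[0,0,0,0,0,0,0],[0,0,0,0,0,0,0]]'
python3 -c "
from h import *
cam('wrist','w10');cam('scene','s10');o=telemetry.get_obs();print(o['tool_pos'])
cv2.imwrite('pics/c10.png',np.vstack([cv2.resize(cv2.imread('pics/w10.png')[0:250,150:480],None,fx=1.2,fy=1.2)]+[cv2.resize(cv2.imread('pics/s10.png')[125:290,208:340],(396,300))[:,:396]]))"
```

```text
time: 44.4
tool_pos: [656.9, -220.5, 343.6]
ee_rot: [3.14, -0.004, 3.067]
wrist_force: [0.6, 0.1, -0.6]
width: 0.004
[ 656.76871964 -220.24452276  343.45654799]
```

View pics/c10.png

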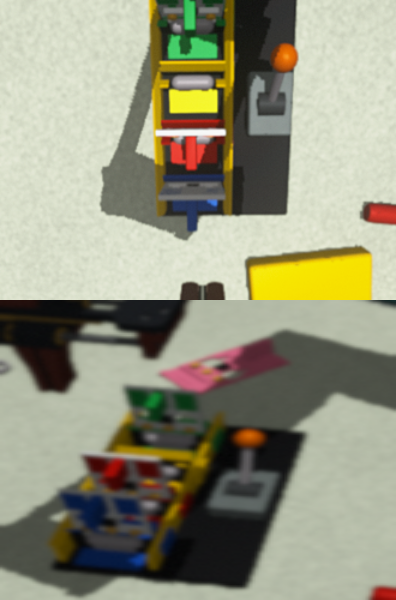

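Run:
```python
from h import *
c=load("w10");B=onz(c,387.5,47.5,104);K=onz(c,150+288/1.2,213/1.2,12)
y=np.radians(175.75);ex=np.array([np.cos(y),np.sin(y)]);ey=np.array([-ex[1],ex[0]])
O=K[:2]+135*ex+118*ey;print(B,K,O,(B[:2]-O)@ex,(B[:2]-O)@ey)
b=cv2.imread("pics/s10.png");h=cv2.cvtColor(b,cv2.COLOR_BGR2HSV)
m=cv2.inRange(h[:,:],(5,200,150),(15,255,255))[180:250,260:320];ys,xs=np.nonzero(m);u,v=xs.mean()+260,ys.mean()+180
print(u,v,"tri",tri((load("s10"),u,v),(c,387.5,47.5)))
```

```text
[ 523.42151688 -131.18261001  104.        ] [ 696.29900343 -112.37404866   12.        ] [ 552.9254266  -220.04492432] 36.00823137807937 -86.43146919186225
290.70588235294116 199.5 tri (array([ 524.70578833, -133.23328991,  110.45033429]), [0.8027352528376879, 0.8027352528377414])
```

```bash
python3 -c "
from h import *
print(manip.close_job())"
```

```text
the job is handed in; nothing more can be done
None
```

The job is handed in at about 44.5 s. The three plates on the board (red, blue and green) were taken off their studs and pushed into the slots of their own colours. The ready lever was then swung over to the other side. There was no yellow plate, so the yellow slot stays empty.

- **Plates seated:** each was pushed down to the floor of its slot with at least 23 N. The top edges of all three match a seated plate at 132 mm in the scene view, and the widths of red and blue agree in the wrist view.
- **Clips:** I did not see the spring clips snap in close up. Seating is judged from force and height. On green, the downward force showed no clear clip resistance before the floor, unlike on red and blue.
- **Lever:** the push met the end stop at about 7 N, where it was expected. The ball measured at about +36 mm in the rack's frame from the wrist view, against +38 mm full travel. The scene and wrist views together gave about +39 mm.
- **Rack and bench:** the last look put the rack 2 to 5 mm from its earlier position, within my reading error or a slight shift from the lever push. I touched none of the bystanders, but I did not measure their positions again at the end. The arm stood clear, with nothing in its grip.

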